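# Rehang the bin lid on its hinge rod

### The arm

A 7-joint arm with a two-finger parallel gripper is mounted at the origin on the work surface. World frame = base frame: x ahead of the robot, y to its left, z up, the work surface at z = 0. Lengths are in m, angles in rad, forces in N, time in s.
With the tool pointing down it reaches from about 0.35 to 0.9 m from the base axis. Payload 7.2 kg.
Tool frame: the origin (TCP) lies at the very end of the fingers, on their centre line; the grasp point (between the pads) lies 19 mm behind it; z points along the fingers, y is the line along which they close (so a half turn about z gives the same grasp; the last joint's range is limited). The gripper opens to 85 mm and grips with 20 to 120 N. Pads are 22 mm wide; open, the fingers measure 114 mm over their backs; the gripper's body (76 mm by 85 mm) begins 54 mm behind the grasp point. The pads swing forward as they close: fully open they stand 13 mm farther back than shut.
Start: joints at [-0.068, 0.411, -0.013, 1.596, 0.006, 1.134, -0.082], TCP at [0.625, -0, 0.231] pointing down, gripper open.
Joint ranges: [-2.95, 2.95], [-0.29, 1.99], [-1.47, 1.44], [0.14, 2.54], [-1.03, 4.17], [0.13, 1.85], [-2.86, 2.86]. Speed limits (rad/s): [2.39, 2.39, 3.01, 3.01, 3.14, 3.14, 3.14].

### API

Orientations are given as a unit quaternion [w, x, y, z].
In Python, from bench import robot gives the robot as it stands. The module is installed in compiled form; this text tells all that it offers.
- The arm moves only by the tool move_arm, never from a script. Its argument "steps" is a list of rows, each an object of numbers: "ax", "ay", "az": the turn, a rotation vector about the world's x, y, z in rad; "tx", "ty", "tz": the shift along the world's x, y, z in mm; "fingers": the gripper command: -1 is shut, 1 is fully open, values between are in proportion. A call has 1 to 10 rows; each row shifts and turns the commanded pose from where the row before left it; what a row does not reach is not made up. A row lasts 1/12 s, in which the tool goes at most 41.7 mm and 7.16 degrees, less where a joint would pass 70% of its speed; a pose out of reach is approached as far as the arm can. A call with a gripper value outside its range is refused whole. The fingers move at their own pace and stop on an object; "squeeze" is the grip in N (left out, the last holds). Time passes only in rows, so rows that do not move let the fingers close. It gives the time, the measured TCP pose, the force, the opening and the grip force at its end, in the units of the state.
- robot.get_obs(): the state, without advancing time (a new reading comes with each control period).
- robot.snapshot(name): name is "scene" or "side" or "wrist"; returns a dict with "img" (420x560x3 uint8, red, green, blue), "fx", "fy", "cx", "cy" (pixels), "k1" (the pictures are not rectified: a ray, as slopes to the right and down, at radius r is drawn at 1 + k1 r^2 times it, then the intrinsics apply), "pose" (4x4, takes a point from camera to world coordinates). Camera axes: x right, y down, z forward; pixel columns grow to the right and rows downward; lengths in m; the calibration is good to about 2 mm. A picture is of the moment at which its call begins. There is no depth.
- robot.sign_off(): hands the job in; it is judged then, once.
The state is a dict: "time_s": time; "joint_pos": joint angles; "qd": joint speeds; "tau": joint torques, N m; "tcp_pos": TCP position; "orientation": TCP orientation; "wrist_force": force on the tool from outside, world axes, zero at the start; "wrist_torque": the same for the moment, N m; "grip_width": finger opening in m; "gripper_force": force on a finger pad.
Only numpy, scipy, OpenCV 4.12 (cv2) and the standard library are available. Lean on these libraries where they do the work, as an engineer would, in place of code of your own. Each camera call takes 0.05 s, during which the arm holds its last target. There are 200 camera calls.

### The job

The lid of the white food bin has come off its hinge. Set the lid back on the bin, fully down, with its two hinge knuckles between the bin's three, then thread the steel hinge rod through all five knuckles from the bin's right-hand end (as seen from the robot) until its collar is up against the end knuckle, and let go. Leave the other kitchen things where they are.

Things in the scene. Friction and masses are not known exactly. Their poses are not given: they have to be found in the camera images.
- bin: White open-topped bin fixed to the table, 140 (x) by 180 (y) by 90 mm tall, walls 4 mm. Origin: centre of its underside, z up. Its -x side faces the robot and carries three square aluminium knuckles, 22 x 22 mm and 20 mm long, centred at y = -68, 0, +68 mm, with 12 mm bores along y on one axis at x = -87, z = 93 mm.
- hinge_mouth (a point): Where the rod goes in: centre of the outer opening of the bin's -y end knuckle (the right-hand end seen from the robot). Same axes as the bin; the hinge runs along +y from here and its last knuckle ends at y = 156 mm.
- lid_bar (a point): Centre of the grip bar on the loose lid (250 g, varies): bar 90 mm along y, 12 mm wide, 12 mm high, posts at its ends 34 to 44 mm from the centre; 24 mm free between bar and plate. On the table it is 46 mm up. Axes as the bin's, z up. Seated, the lid's axes match the bin's and this point is on the bin's z axis, 126 mm above its underside.
- lid_bore (a point): Point of the lid midway between its two knuckles on their bore axis, 87 mm toward -x and 33 mm below lid_bar, same axes. Knuckles 22 x 22 mm, 36 mm long, at y = -34 and +34 mm, 12 mm bores along y. The lid's plate is 144 x 180 x 6 mm; a rounded bead 10 mm high underneath drops inside the bin's rim with 1.5 mm play.
- rod_grip (a point): Centre of the black handle of the loose hinge rod (85 g, varies): 44 mm along x, 14 mm wide (y), 16 mm high. x points along the rod from tip to handle. The rod lies level in a wooden rest, axis 45 mm above the table. Toward -x come a steel collar (20 mm across, x = -22 to -26 mm) and the steel rod, 8 mm across, 172 mm long.
- rod_tip (a point): Tip of the hinge rod, on its axis, 198 mm from the handle's centre; the last 8 mm taper to 3 mm across. Same axes as rod_grip. With the collar against the end knuckle it lies 172 mm along the bin's +y from hinge_mouth.
- rest: Fixed wooden rest under the rod: base 150 x 60 x 12 mm, two posts 14 x 34 mm, 53 mm tall, notched open at the top, at x = +15 and -90 mm, clear of the handle. Origin on the table under the rod's axis, x along the rod toward the handle, whose centre is at x = 62 mm.
- mug: Bystander, to be left alone: white ceramic mug, 76 mm across, 90 mm tall, side handle.
- jar: Bystander, to be left alone: glass jar with a steel cap, 68 mm across, 100 mm tall.
- tin: Bystander, to be left alone: squat plain metal tin, 72 mm across, 50 mm tall.
- sauce: Bystander, to be left alone: brown glass bottle, 60 mm across, 190 mm tall.
- bowl: Bystander, to be left alone: white bowl, 120 mm across, 50 mm tall.
- spoon: Bystander, to be left alone: wooden spoon lying flat, 180 mm long.

How it is judged:
On the way, in this order (a step that is already met when the one before it is completed fails the run):
1. the lid sits fully down on the bin, its knuckles between the bin's (x of lid_bar in the frame of bin between -0.005 and 0.005 m and y of lid_bar in the frame of bin between -0.005 and 0.005 m and z of lid_bar in the frame of bin between 0.12 and 0.13 m and angle between the z axis of lid_bar and the z axis of bin, either way round below 0.05 rad and angle between the x axis of lid_bar and the x axis of bin, either way round below 0.06 rad and x of lid_bore in the frame of bin between -0.093 and -0.081 m), for 0.2 s.
2. the rod is through all five knuckles with its collar against the end knuckle (all of step 1 and x of rod_tip in the frame of hinge_mouth between -0.006 and 0.006 m and z of rod_tip in the frame of hinge_mouth between -0.006 and 0.006 m and y of rod_tip in the frame of hinge_mouth between 0.166 and 0.176 m and x of rod_grip in the frame of hinge_mouth between -0.007 and 0.007 m and z of rod_grip in the frame of hinge_mouth between -0.007 and 0.007 m), for 0.2 s.
At the end, for the whole second after the job is handed in: Lid seated (bar centre within 5 mm of place on each bin axis, level to 0.05 rad, yaw to 0.06 rad); rod through all five bores (tip within 6 mm, handle centre within 7 mm of the bore axis in bin x and z), collar within 6 mm of the end knuckle; both at rest (all of step 2 and linear speed of each of lid, rod below 0.02 m/s); the robot touches nothing.
It fails at once if a bystander (mug, jar, tin, bottle, bowl or spoon) is shoved more than 40 mm (distance of any of mug, jar, tin, sauce, bowl, spoon from where it was at the start of the episode above 0.04 m).
It also fails if it takes over 72 s, if anything falls off the work surface, if the arm or the gripper's body presses on something with over 40 N, if the wrist force passes 120 N, or if a joint passes its speed limit or range.

## Working session

There is one attempt and no reset: what is moved stays moved. The work goes in short steps, Python scripts to look and compute and a tool call to move; the robot and the scene stay as the last step left them, time stands still between calls to the robot, and variables do not carry over. Pictures are saved under pics/ and viewed, at most 10 in all, crops included, and the job is handed in when it is done.

Besides the shell and the picture viewer there is one more tool, called after "Emit:" in YAML: its name, and indented under it one key for each argument. move_arm: Moves the arm, as the interface text tells. Its arguments: {"type":"object","properties":{"steps":{"type":"array"},"squeeze":{"type":"number"}},"required":["steps"]}

```bash
mkdir -p pics; cat > h.py <<'E'
import numpy as np, cv2
from bench import robot
def save(n,f,s=None):
    d=s or robot.snapshot(n); cv2.imwrite('pics/'+f,d['img'][:,:,::-1]); return d
def K(d): return np.array([[d['fx'],0,d['cx']],[0,d['fy'],d['cy']],[0,0,1.]])
def dist(d): return np.array([d['k1'],0,0,0,0.])
def ray(d,uv):
    p=cv2.undistortPoints(np.array(uv,float).reshape(-1,1,2),K(d),dist(d)).reshape(-1,2)
    T=np.array(d['pose']); r=np.c_[p,np.ones(len(p))]@T[:3,:3].T
    return T[:3,3],r
def onz(d,uv,z):
    o,r=ray(d,uv); return o+r*((z-o[2])/r[:,2])[:,None]
def proj(d,P):
    T=np.linalg.inv(np.array(d['pose'])); P=np.array(P,float).reshape(-1,3)
    return cv2.projectPoints(P,cv2.Rodrigues(T[:3,:3])[0],T[:3,3],K(d),dist(d))[0].reshape(-1,2)
def tri(obs):
    A=np.zeros((3,3));b=np.zeros(3)
    for d,uv in obs:
        o,r=ray(d,[uv]);r=r[0]/np.linalg.norm(r[0]);M=np.eye(3)-np.outer(r,r);A+=M;b+=M@o
    return np.linalg.solve(A,b)
E
python3 - <<'E'
from h import *
import pickle
D={}
for n in('scene','side','wrist'):
    d=D[n]=save(n,n+'0.png'); print(n,d['fx'],d['cx'],d['cy'],d['k1'],np.round(d['pose'],3).tolist())
pickle.dump(D,open('D0.pkl','wb'))
print({k:np.round(v,3) for k,v in robot.get_obs().items()})
a=np.hstack([D['scene']['img'],D['side']['img']])
E
```

```text
scene 397.29515005856484 282.453814091769 205.98116903112074 -0.01568184287625855 [[0.32, 0.595, -0.737, 1.218], [0.948, -0.202, 0.248, -0.249], [-0.001, -0.778, -0.629, 0.665], [0.0, 0.0, 0.0, 1.0]]
side 462.8370386182782 280.5446640544371 207.44947001653549 -0.052991457266623236 [[0.833, -0.248, 0.495, -0.035], [-0.553, -0.402, 0.73, -0.873], [0.018, -0.881, -0.472, 0.655], [0.0, 0.0, 0.0, 1.0]]
wrist 365.3711612940752 275.91346258973584 213.01920403309757 -0.04755612494091226 [[1.0, -0.0, 0.0, 0.624], [-0.0, -0.955, -0.296, 0.075], [0.0, 0.296, -0.955, 0.373], [0.0, 0.0, 0.0, 1.0]]
{'time_s': np.float64(0.15), 'joint_pos': array([-0.068,  0.412, -0.013,  1.597,  0.006,  1.134, -0.082]), 'qd': array([-0.001, -0.002,  0.001, -0.004,  0.003,  0.   , -0.001]), 'tau': array([ 1.0000e-03, -6.0104e+01,  6.8300e-01, -2.9965e+01,  1.4000e-02,
        8.0000e-03, -0.0000e+00]), 'tcp_pos': array([ 0.625, -0.   ,  0.231]), 'orientation': array([-0.   ,  0.707,  0.707, -0.   ]), 'wrist_force': array([ 0.183, -0.662,  0.028]), 'wrist_torque': array([-0.003,  0.076, -0.008]), 'gripper_force': np.float64(0.0), 'grip_width': np.float64(0.086)}
```

View pics/scene0.png

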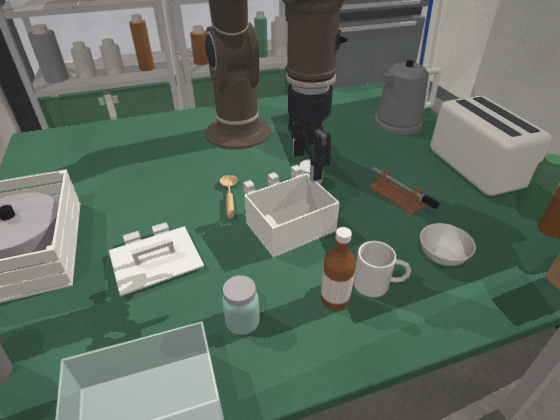

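View pics/side0.png

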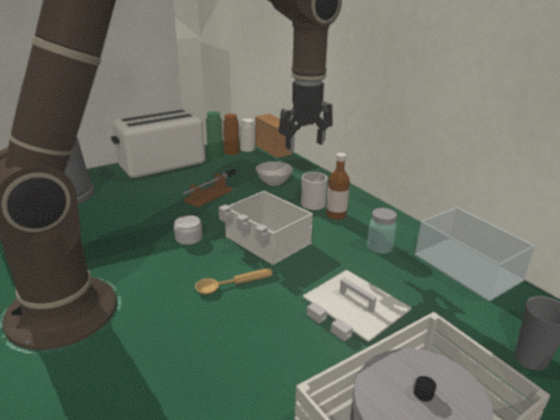

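View pics/wrist0.png

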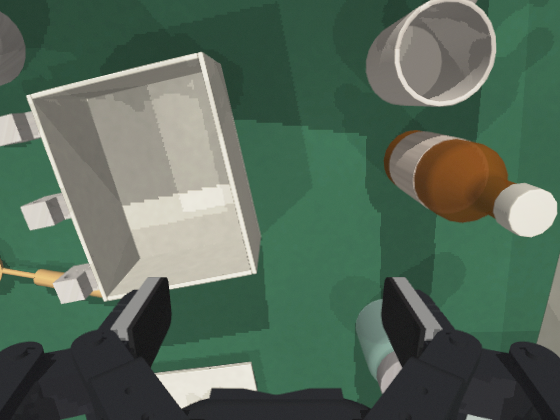

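Scene: lid with its bar at about (155,249) and knuckles at (132,240) and (163,230); bin rim around (290,205); rod from (372,171) to (437,203), handle at about (430,200). Side: lid bar (357,293), rod handle (230,174). Wrist: bin rim corners at (30,97), (203,53), (257,272), (106,300).

```bash
python3 - <<'E'
from h import *
import pickle
D=pickle.load(open('D0.pkl','rb')); s,e,w=D['scene'],D['side'],D['wrist']
print('bin rim',onz(w,[(30,97),(203,53),(257,272),(106,300)],.09).round(4).tolist())
print('bar',tri([(s,(153,250)),(e,(357,294))]).round(4), onz(s,[(134,257),(172,244)],.046).round(3).tolist(),onz(e,[(340,285),(374,303)],.046).round(3).tolist())
print('lid knuckles',onz(s,[(132,240),(163,230)],.02).round(3).tolist(),onz(e,[(317,313),(342,330)],.02).round(3).tolist())
print('rod handle',onz(s,[(421,196),(437,203)],.045).round(3).tolist(), 'tip',onz(s,[(372,171)],.045).round(3).tolist(),onz(e,[(186,192),(229,174)],.045).round(3).tolist())
for n,a,b,z in[('mug',(375,270),(314,192),.045),('jar',(241,305),(382,230),.05),('tin',(306,172),(188,231),.025),('sauce',(338,275),(338,190),.095),('bowl',(447,245),(274,174),.025)]:
  print(n,onz(s,[a],z).round(3),onz(e,[b],z).round(3))
print('spoon',onz(s,[(229,180),(231,215)],.005).round(3).tolist())
E
```

```text
bin rim [[0.4377, 0.0798, 0.09], [0.5714, 0.1086, 0.09], [0.6078, -0.065, 0.09], [0.4731, -0.093, 0.09]]
bar [ 0.5364 -0.3236  0.0364] [[0.555, -0.362, 0.046], [0.541, -0.28, 0.046]] [[0.517, -0.29, 0.046], [0.537, -0.373, 0.046]]
lid knuckles [[0.469, -0.369, 0.02], [0.456, -0.297, 0.02]] [[0.441, -0.312, 0.02], [0.452, -0.378, 0.02]]
rod handle [[0.566, 0.345, 0.045], [0.604, 0.367, 0.045]] tip [[0.424, 0.282, 0.045]] [[0.42, 0.298, 0.045], [0.589, 0.347, 0.045]]
mug [[0.752 0.11  0.045]] [[0.743 0.099 0.045]]
jar [[ 0.753 -0.175  0.05 ]] [[ 0.753 -0.177  0.05 ]]
tin [[0.342 0.117 0.025]] [[0.346 0.119 0.025]]
sauce [[0.779 0.009 0.095]] [[ 0.744 -0.006  0.095]]
bowl [[0.723 0.315 0.025]] [[0.737 0.309 0.025]]
spoon [[0.282, -0.096, 0.005], [0.436, -0.126, 0.005]]
```

Emit:
move_arm:
  steps:
    - {"tx": -12,"ty": -38,"az": 0}
    - {"tx": -12,"ty": -38}
    - {"tx": -12,"ty": -38}
    - {"tx": -12,"ty": -38}
    - {"tx": -12,"ty": -38}
    - {"tx": -12,"ty": -38}
    - {"tx": -12,"ty": -38}
    - {"tx": -6,"ty": -38}
    - {"tx": 0,"ty": -36}
    - {"tz": 0}

```text
$.steps[0]: bad value
```

```bash
python3 - <<'E'
from h import *
import pickle
d=save('wrist','wrist1.png'); pickle.dump(d,open('D1.pkl','wb')); print(robot.get_obs()['tcp_pos'],robot.get_obs()['joint_pos'])
E
```

```text
[ 6.24689716e-01 -2.29069983e-05  2.30760351e-01] [-0.06822146  0.41162455 -0.01270777  1.59671266  0.00561896  1.13432503
 -0.08223127]
```

View pics/wrist1.png

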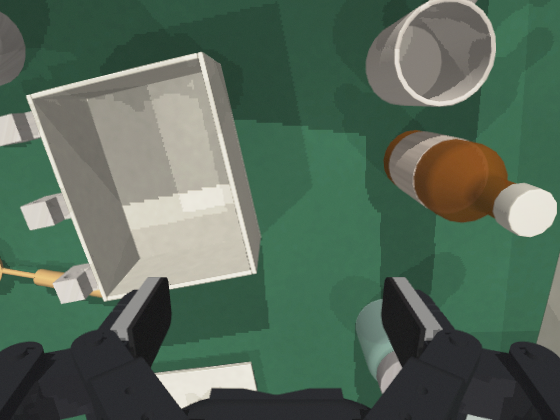

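The picture is unchanged because the move was refused. I'll give every key in each row.

Emit:
move_arm:
  steps:
    - {"ax": 0,"ay": 0,"az": 0,"tx": -12,"ty": -38,"tz": 0,"fingers": 1}
    - {"ax": 0,"ay": 0,"az": 0,"tx": -12,"ty": -38,"tz": 0,"fingers": 1}
    - {"ax": 0,"ay": 0,"az": 0,"tx": -12,"ty": -38,"tz": 0,"fingers": 1}
    - {"ax": 0,"ay": 0,"az": 0,"tx": -12,"ty": -38,"tz": 0,"fingers": 1}
    - {"ax": 0,"ay": 0,"az": 0,"tx": -12,"ty": -38,"tz": 0,"fingers": 1}
    - {"ax": 0,"ay": 0,"az": 0,"tx": -12,"ty": -38,"tz": 0,"fingers": 1}
    - {"ax": 0,"ay": 0,"az": 0,"tx": -12,"ty": -38,"tz": 0,"fingers": 1}
    - {"ax": 0,"ay": 0,"az": 0,"tx": -6,"ty": -38,"tz": 0,"fingers": 1}
    - {"ax": 0,"ay": 0,"az": 0,"tx": 0,"ty": -36,"tz": 0,"fingers": 1}
    - {"ax": 0,"ay": 0,"az": 0,"tx": 0,"ty": 0,"tz": 0,"fingers": 1}

```text
time_s: 1.03
tcp_pos: [0.5317, -0.3492, 0.2312]
orientation: [0.001, 0.711, 0.704, -0.002]
wrist_force: [-0.6, -0.2, -0.3]
grip_width: 0.0849
gripper_force: 0.0
```

```bash
python3 - <<'E'
from h import *
import pickle
d=save('wrist','wrist2.png'); pickle.dump(d,open('D1.pkl','wb')); print(robot.get_obs()['tcp_pos'],robot.get_obs()['joint_pos'])
E
```

```text
[ 0.53293599 -0.34499483  0.23088216] [ 0.41971137  0.42708971  0.10808518  1.57767478 -0.04659706  1.13941396
  0.53062969]
```

View pics/wrist2.png

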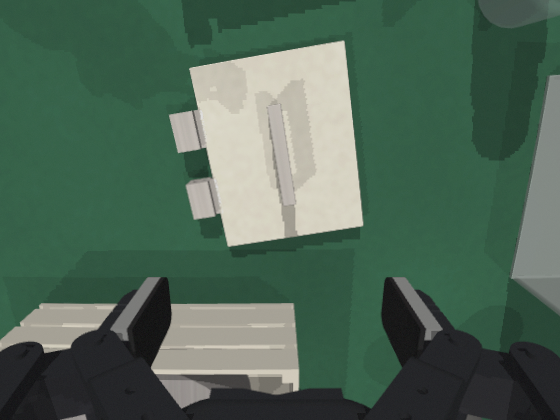

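Lid from above: plate corners at (190,68), (345,41), (362,226) and (229,246), bar from (274,103) to (288,206), knuckles on the left. A close mask will refine this.

```bash
cat >> h.py <<'E'
def quad(d,z,roi,thr=150,er=0,sat=70):
    """min-area quad fit of a bright patch via polygon approximation of its hull, cast to plane z"""
    im=d['img']; h=cv2.cvtColor(im,cv2.COLOR_RGB2HSV); m=((h[:,:,1]<sat)&(h[:,:,2]>thr)).astype('uint8')
    r=np.zeros_like(m); x0,y0,x1,y1=roi; r[y0:y1,x0:x1]=1; m=m*r
    if er: m=cv2.morphologyEx(m,cv2.MORPH_OPEN,np.ones((er,er),'uint8'))
    c=max(cv2.findContours(m,0,1)[0],key=cv2.contourArea)
    c=cv2.convexHull(c).reshape(-1,2)
    return cv2.minAreaRect(onz(d,c,z)[:,:2].astype('float32')*1000),cv2.contourArea(c)
E
python3 - <<'E'
from h import *
import pickle
d=pickle.load(open('D1.pkl','rb'))
print('plate',quad(d,.016,(160,30,400,260),er=41))
P=onz(d,[(190,68),(345,41),(362,226),(229,246)],.016)[:,:2];print(P.round(4).tolist(),P.mean(0))
b=onz(d,[(274,103),(288,206)],.052);print('bar',b,b.mean(0),np.arctan2(-(b[0]-b[1])[0],(b[0]-b[1])[1]))
print('knuckle outer tops',onz(d,[(171,115),(179,153),(188,182),(194,219)],.024).round(4).tolist())
w=pickle.load(open('D0.pkl','rb'))['wrist']
print('bin',quad(w,.09,(20,30,262,305),er=3))
E
```

```text
plate (((534.5328369140625, -322.53387451171875), (147.1903076171875, 179.72962951660156), 8.615588188171387), 27034.5)
[[0.4532, -0.2449], [0.5948, -0.2234], [0.6202, -0.4006], [0.4809, -0.4215]] [ 0.53726213 -0.32259136]
bar [[ 0.53026603 -0.27666762  0.052     ]
 [ 0.54204729 -0.36755428  0.052     ]] [ 0.53615666 -0.32211095  0.052     ] 0.1289070835666448
knuckle outer tops [[0.4342, -0.2864, 0.024], [0.4387, -0.3218, 0.024], [0.4451, -0.3503, 0.024], [0.4481, -0.3885, 0.024]]
bin (((501.4375915527344, 3.8497543334960938), (179.5343475341797, 179.76536560058594), 11.69294548034668), 42994.5)
```

Emit:
move_arm:
  steps:
    - {"ax": 0,"ay": 0,"az": 0.1,"tx": 2,"ty": 10,"tz": -35,"fingers": 1}
    - {"ax": 0,"ay": 0,"az": 0.047,"tx": 2,"ty": 10,"tz": -35,"fingers": 1}
    - {"ax": 0,"ay": 0,"az": 0,"tx": 0,"ty": 0,"tz": -35,"fingers": 1}
    - {"ax": 0,"ay": 0,"az": 0,"tx": 0,"ty": 0,"tz": -20,"fingers": 1}
    - {"ax": 0,"ay": 0,"az": 0,"tx": 0,"ty": 0,"tz": 0,"fingers": 1}
    - {"ax": 0,"ay": 0,"az": 0,"tx": 0,"ty": 0,"tz": 0,"fingers": 1}

```text
time_s: 1.58
tcp_pos: [0.5388, -0.3188, 0.1056]
orientation: [-0.001, 0.653, 0.757, -0.0]
wrist_force: [-0.1, 0.2, 1.0]
grip_width: 0.0854
gripper_force: 0.0
```

```bash
cat >> h.py <<'E'
def st():
    o=robot.get_obs(); from scipy.spatial.transform import Rotation as R
    q=o['orientation']; M=R.from_quat([q[1],q[2],q[3],q[0]]).as_matrix()
    print(round(o['time_s'],2),'tcp',(o['tcp_pos']*1000).round(1),'yaw',round(float(np.arctan2(M[1,1],M[0,1])),4),'z',M[:,2].round(4),'F',o['wrist_force'].round(1),'T',o['wrist_torque'].round(2),'w',round(o['grip_width'],4),round(o['gripper_force'],1))
E
python3 - <<'E'
from h import *
st()
d=save('wrist','wrist3.png')
P=quad(d,.016,(0,0,560,420),er=41);print(P)
E
```

```text
1.58 tcp [ 538.8 -318.8  105.6] yaw 0.1481 z [-0.002   0.0014 -1.    ] F [-0.1  0.2  1. ] T [-0.04 -0.06  0.03] w 0.0854 0.0
(((512.5460205078125, -325.6581726074219), (94.83392333984375, 178.86534118652344), 8.384990692138672), 31009.5)
```

View pics/wrist3.png

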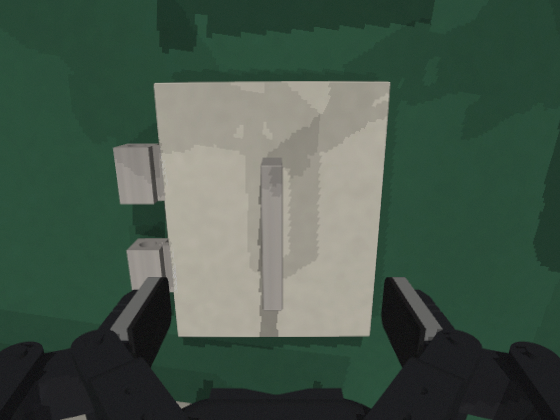

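The bar stands upright in the picture from about (271,165) to (273,309), so the yaw matches. Computing the remaining offset.

```bash
python3 - <<'E'
from h import *
d=robot.snapshot('wrist')
b=onz(d,[(272,165),(273,309)],.052);print('bar',b.round(4),b.mean(0),np.linalg.norm(b[0]-b[1]))
P=onz(d,[(156,84),(389,82),(370,336),(179,336)],.016)[:,:2];print(P.round(4).tolist(),P.mean(0)); print('mid of side edges at bar')
st()
E
```

```text
bar [[ 0.5311 -0.2788  0.052 ]
 [ 0.5445 -0.3673  0.052 ]] [ 0.53779923 -0.32304217  0.052     ] 0.08955311985062239
[[0.4545, -0.2458], [0.5948, -0.2239], [0.6235, -0.4024], [0.4808, -0.4233]] [ 0.53840261 -0.32385563]
mid of side edges at bar
1.68 tcp [ 540.2 -320.1  108.1] yaw 0.1474 z [ 0.0023 -0.001  -1.    ] F [ 0.5 -0.6  0. ] T [-0.03 -0.04 -0.01] w 0.0851 0.0
```

Emit:
move_arm:
  squeeze: 60
  steps:
    - {"ax": 0,"ay": 0,"az": 0,"tx": -1,"ty": -3,"tz": -30,"fingers": 1}
    - {"ax": 0,"ay": 0,"az": 0,"tx": 0,"ty": 0,"tz": -30,"fingers": 1}
    - {"ax": 0,"ay": 0,"az": 0,"tx": 0,"ty": 0,"tz": -20,"fingers": 1}
    - {"ax": 0,"ay": 0,"az": 0,"tx": 0,"ty": 0,"tz": 0,"fingers": 0}
    - {"ax": 0,"ay": 0,"az": 0,"tx": 0,"ty": 0,"tz": 0,"fingers": -1}
    - {"ax": 0,"ay": 0,"az": 0,"tx": 0,"ty": 0,"tz": 0,"fingers": -1}
    - {"ax": 0,"ay": 0,"az": 0,"tx": 0,"ty": 0,"tz": 0,"fingers": -1}
    - {"ax": 0,"ay": 0,"az": 0,"tx": 0,"ty": 0,"tz": 0,"fingers": -1}
    - {"ax": 0,"ay": 0,"az": 0,"tx": 0,"ty": 0,"tz": 0,"fingers": -1}
    - {"ax": 0,"ay": 0,"az": 0,"tx": 0,"ty": 0,"tz": 0,"fingers": -1}

```text
time_s: 2.52
tcp_pos: [0.5386, -0.3235, 0.0279]
orientation: [0.001, 0.653, 0.757, 0.0]
wrist_force: [-1.7, 0.6, 8.1]
grip_width: 0.0106
gripper_force: 59.1
```

```bash
python3 - <<'E'
from h import *
st()
E
```

```text
2.52 tcp [ 538.6 -323.5   27.9] yaw 0.147 z [ 0.0017 -0.001  -1.    ] F [-1.7  0.6  8.1] T [0.16 0.39 0.09] w 0.0106 59.1
```

Emit:
move_arm:
  steps:
    - {"ax": 0,"ay": 0,"az": 0,"tx": 0,"ty": 0,"tz": 10,"fingers": -1}
    - {"ax": 0,"ay": 0,"az": 0,"tx": 0,"ty": 0,"tz": 30,"fingers": -1}
    - {"ax": 0,"ay": 0,"az": 0,"tx": 0,"ty": 0,"tz": 35,"fingers": -1}
    - {"ax": 0,"ay": 0,"az": 0,"tx": 0,"ty": 0,"tz": 35,"fingers": -1}
    - {"ax": 0,"ay": 0,"az": 0,"tx": 0,"ty": 0,"tz": 30,"fingers": -1}
    - {"ax": 0,"ay": 0,"az": 0.058,"tx": 0,"ty": 20,"tz": 10,"fingers": -1}
    - {"ax": 0,"ay": 0,"az": 0,"tx": -1,"ty": 30,"tz": 0,"fingers": -1}
    - {"ax": 0,"ay": 0,"az": 0,"tx": -2,"ty": 35,"tz": 0,"fingers": -1}
    - {"ax": 0,"ay": 0,"az": 0,"tx": -2,"ty": 35,"tz": 0,"fingers": -1}
    - {"ax": 0,"ay": 0,"az": 0,"tx": -2,"ty": 35,"tz": 0,"fingers": -1}

```text
time_s: 3.35
tcp_pos: [0.5303, -0.1666, 0.177]
orientation: [0.0, 0.631, 0.776, 0.0]
wrist_force: [1.6, 1.0, -3.2]
grip_width: 0.0103
gripper_force: 58.9
```

Emit:
move_arm:
  steps:
    - {"ax": 0,"ay": 0,"az": 0,"tx": -2,"ty": 35,"tz": 0,"fingers": -1}
    - {"ax": 0,"ay": 0,"az": 0,"tx": -2,"ty": 35,"tz": 0,"fingers": -1}
    - {"ax": 0,"ay": 0,"az": 0,"tx": -2,"ty": 35,"tz": 0,"fingers": -1}
    - {"ax": 0,"ay": 0,"az": 0,"tx": -2,"ty": 30,"tz": 0,"fingers": -1}
    - {"ax": 0,"ay": 0,"az": 0,"tx": -2,"ty": 25,"tz": 0,"fingers": -1}
    - {"ax": 0,"ay": 0,"az": 0,"tx": 0,"ty": 10,"tz": 0,"fingers": -1}
    - {"ax": 0,"ay": 0,"az": 0,"tx": 0,"ty": 0,"tz": 0,"fingers": -1}
    - {"ax": 0,"ay": 0,"az": 0,"tx": 0,"ty": 0,"tz": 0,"fingers": -1}

```text
time_s: 4.02
tcp_pos: [0.521, 0.0015, 0.1767]
orientation: [0.0, 0.631, 0.776, -0.0]
wrist_force: [0.1, -0.6, -1.9]
grip_width: 0.011
gripper_force: 58.9
```

```bash
python3 - <<'E'
from h import *
import pickle
st(); D={}
for n in('side','wrist'):D[n]=save(n,n+'4.png')
pickle.dump(D,open('D4.pkl','wb'))
cv2.imwrite('pics/m4.png',np.hstack([cv2.resize(D['side']['img'][120:300,140:380],None,fx=2,fy=2,interpolation=2),D['wrist']['img'][0:360,:320]])[:,:,::-1]); st()
E
```

```text
4.02 tcp [521.    1.5 176.7] yaw 0.2057 z [ 3.e-04 -6.e-04 -1.e+00] F [ 0.1 -0.6 -1.9] T [-0.02 -0.01  0.02] w 0.011 58.9
4.12 tcp [5.210e+02 1.000e-01 1.764e+02] yaw 0.2029 z [ 1.e-04 -9.e-04 -1.e+00] F [ 0.5 -0.6 -3. ] T [-0.06 -0.03  0.01] w 0.011 58.9
```

View pics/m4.png

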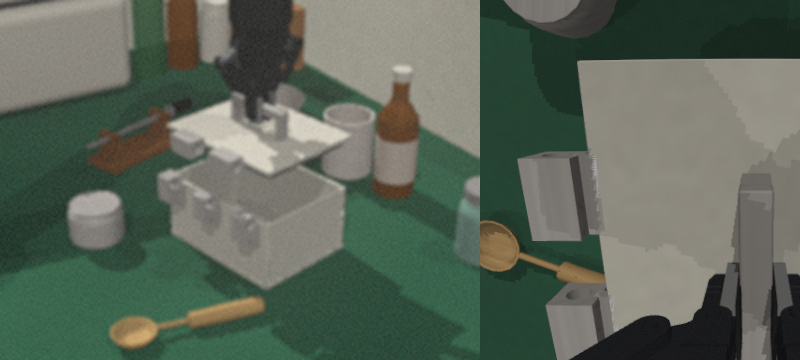

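```bash
python3 - <<'E'
from h import *
import pickle
D=pickle.load(open('D4.pkl','rb')); w=D['wrist']
R=lambda a:np.array([[np.cos(a),-np.sin(a)],[np.sin(a),np.cos(a)]])
y=.2043; zt=.1765-.0119
c=onz(w,[(98,61)],zt)[0]; print('corner',c,'centre',c[:2]-R(y)@[-.072,.09])
b=onz(w,[(278,183)],.2006)[0]; print('bar end',b[:2]-R(y)@[0,.045])
h=cv2.cvtColor(w['img'],cv2.COLOR_RGB2GRAY)
# bin edge points along knuckle-facing/outer lines from the first picture: sub-pixel check
w0=pickle.load(open('D0.pkl','rb'))['wrist']
g=cv2.cvtColor(w0['img'],cv2.COLOR_RGB2GRAY)
p=np.array([(30,97),(203,53),(257,272),(106,300)],np.float32).reshape(-1,1,2)
p=cv2.cornerSubPix(g,p,(5,5),(-1,-1),(3,50,.01)).reshape(-1,2); print(p.tolist())
P=onz(w0,p,.09)[:,:2]; print(P.round(4).tolist(),P.mean(0))
m=[np.linalg.norm(P[i]-P[(i+1)%4]) for i in range(4)];print(m)
# predicted knuckles
C=P.mean(0)
for v in(-68,0,68):
  q=C+R(.205)@[-.098,(v)/1e3]; print(v,proj(w0,[[*(C+R(.205)@[-.098,(v+s)/1e3]),.104] for s in(-10,10)]).round().tolist())
E
```

```text
corner [0.43258395 0.07534271 0.1646    ] centre [0.52134595 0.0018219 ]
bar end [0.52027794 0.00470992]
[[25.749038696289062, 94.93803405761719], [200.74783325195312, 51.197105407714844], [255.79513549804688, 272.9718017578125], [104.16728210449219, 300.8265686035156]]
[[0.4347, 0.0814], [0.5699, 0.1098], [0.6067, -0.0659], [0.4713, -0.0939]] [0.52063525 0.00786804]
[np.float64(0.13816050856761347), np.float64(0.17956106765876725), np.float64(0.13832931947696175), np.float64(0.17906181226671597)]
-68 [[61.0, 303.0], [52.0, 283.0]]
0 [[29.0, 230.0], [20.0, 206.0]]
68 [[-5.0, 146.0], [-15.0, 120.0]]
```

```bash
python3 - <<'E'
import cv2
i=cv2.imread('pics/wrist0.png')[30:310,0:270]
cv2.imwrite('pics/c0.png',cv2.resize(i,None,fx=2,fy=2,interpolation=2))
E
```

```text
(no output)
```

View pics/c0.png

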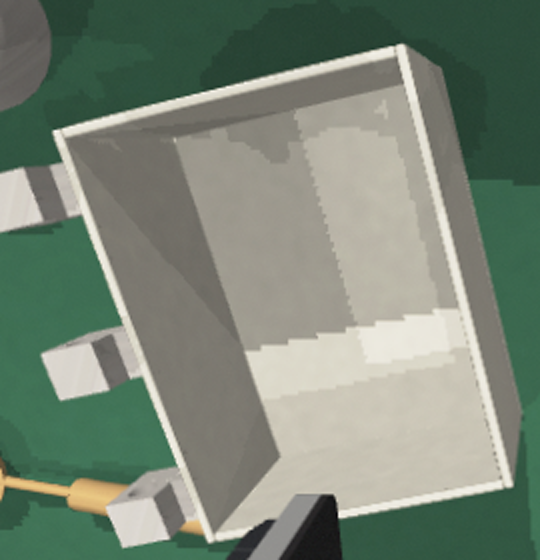

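Emit:
move_arm:
  steps:
    - {"ax": 0,"ay": 0,"az": 0,"tx": 1,"ty": 4,"tz": -20,"fingers": -1}
    - {"ax": 0,"ay": 0,"az": 0,"tx": 0,"ty": 0,"tz": -20,"fingers": -1}
    - {"ax": 0,"ay": 0,"az": 0,"tx": 0,"ty": 0,"tz": -10,"fingers": -1}
    - {"ax": 0,"ay": 0,"az": 0,"tx": 0,"ty": 0,"tz": 0,"fingers": -1}
    - {"ax": 0,"ay": 0,"az": 0,"tx": 0,"ty": 0,"tz": 0,"fingers": -1}

```text
time_s: 4.53
tcp_pos: [0.5218, 0.0048, 0.1261]
orientation: [-0.0, 0.632, 0.775, -0.001]
wrist_force: [-0.3, 1.0, -2.9]
grip_width: 0.0112
gripper_force: 58.9
```

```bash
python3 - <<'E'
from h import *
import pickle
st(); D={}
for n in('side','wrist','scene'):D[n]=save(n,n+'5.png')
pickle.dump(D,open('D5.pkl','wb'))
cv2.imwrite('pics/m5.png',np.hstack([cv2.resize(D['side']['img'][170:270,200:330],None,fx=3.6,fy=3.6,interpolation=2),D['wrist']['img'][0:360,:320]])[:,:,::-1]); st()
E
```

```text
4.53 tcp [521.8   4.8 126.1] yaw 0.2034 z [-1.3e-03 -5.0e-04 -1.0e+00] F [-0.3  1.  -2.9] T [ 0.03 -0.09  0.04] w 0.0112 58.9
4.68 tcp [522.8   5.6 127.3] yaw 0.2043 z [ 0.0017  0.     -1.    ] F [-0.3  0.4 -2.6] T [ 0.02 -0.03  0.02] w 0.0109 58.9
```

View pics/m5.png

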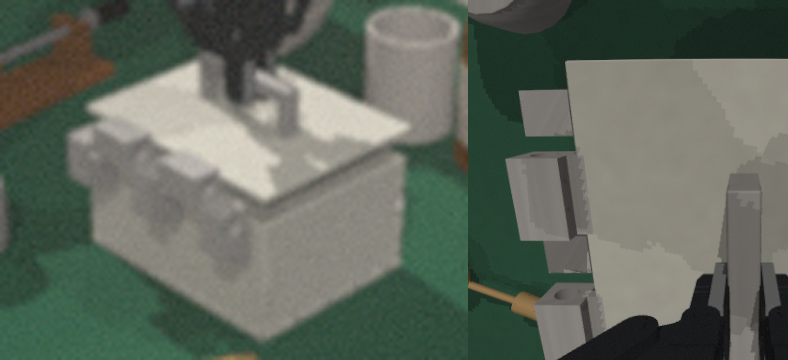

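The lid hovers about 18 mm above the bin, with its knuckles in the gaps. Far bin knuckle at wrist pixel (51,90)-(58,136), lid knuckle left edge (38,157)-(52,241). Comparing the positions.

```bash
python3 - <<'E'
from h import *
import pickle
D=pickle.load(open('D5.pkl','rb')); w=D['wrist']
a=.2043;R=np.array([[np.cos(a),-np.sin(a)],[np.sin(a),np.cos(a)]])
q=lambda uv,z,ref:(onz(w,[uv],z)[0,:2]-R@np.array(ref))
print('bin from far knuckle',q((51,90),.104,[-.098,.078]),q((58,136),.104,[-.098,.058]),'mid low',q((82,272),.104,[-.098,-.010]))
zt=.1267+.0181-.033+.011
print('lid',q((38,157),zt,[-.098,.052]),q((52,241),zt,[-.098,.016]),'corner',q((98,61),.1267-.0119,[-.072,.09]))
E
```

```text
bin from far knuckle [0.52081461 0.00779187] [0.52072831 0.00782869] mid low [0.5210772  0.00816273]
lid [0.5221225  0.00742358] [0.52150643 0.00646624] corner [0.52267686 0.00651471]
```

Emit:
move_arm:
  steps:
    - {"ax": 0,"ay": 0,"az": 0,"tx": -1,"ty": 1,"tz": -4,"fingers": -1}
    - {"ax": 0,"ay": 0,"az": 0,"tx": 0,"ty": 0,"tz": -4,"fingers": -1}
    - {"ax": 0,"ay": 0,"az": 0,"tx": 0,"ty": 0,"tz": -4,"fingers": -1}
    - {"ax": 0,"ay": 0,"az": 0,"tx": 0,"ty": 0,"tz": -3,"fingers": -1}
    - {"ax": 0,"ay": 0,"az": 0,"tx": 0,"ty": 0,"tz": -3,"fingers": -1}
    - {"ax": 0,"ay": 0,"az": 0,"tx": 0,"ty": 0,"tz": 0,"fingers": -1}
    - {"ax": 0,"ay": 0,"az": 0,"tx": 0,"ty": 0,"tz": 0,"fingers": -1}

```text
time_s: 5.27
tcp_pos: [0.5209, 0.007, 0.1081]
orientation: [-0.0, 0.631, 0.776, -0.0]
wrist_force: [0.3, -0.2, -2.5]
grip_width: 0.0106
gripper_force: 58.9
```

```bash
python3 - <<'E'
from h import *
st()
E
```

```text
5.27 tcp [520.9   7.  108.1] yaw 0.2051 z [-3.e-04 -0.e+00 -1.e+00] F [ 0.3 -0.2 -2.5] T [ 0.01 -0.01 -0.06] w 0.0106 58.9
```

Emit:
move_arm:
  steps:
    - {"ax": 0,"ay": 0,"az": 0,"tx": 0,"ty": 0,"tz": -1,"fingers": -1}
    - {"ax": 0,"ay": 0,"az": 0,"tx": 0,"ty": 0,"tz": -1,"fingers": -1}
    - {"ax": 0,"ay": 0,"az": 0,"tx": 0,"ty": 0,"tz": 0,"fingers": -1}
    - {"ax": 0,"ay": 0,"az": 0,"tx": 0,"ty": 0,"tz": 0,"fingers": -1}

```text
time_s: 5.6
tcp_pos: [0.5211, 0.007, 0.1078]
orientation: [0.0, 0.631, 0.776, 0.0]
wrist_force: [-6.0, -0.5, 14.0]
grip_width: 0.0109
gripper_force: 61.2
```

```bash
python3 - <<'E'
from h import *
st()
E
```

```text
5.6 tcp [521.1   7.  107.8] yaw 0.2049 z [ 6.e-04 -0.e+00 -1.e+00] F [-6.  -0.5 14. ] T [-0.11  1.3  -0.04] w 0.0109 61.2
```

Emit:
move_arm:
  steps:
    - {"ax": 0,"ay": 0,"az": 0,"tx": 0,"ty": 0,"tz": 1,"fingers": -0.5}
    - {"ax": 0,"ay": 0,"az": 0,"tx": 0,"ty": 0,"tz": 0,"fingers": 0}
    - {"ax": 0,"ay": 0,"az": 0,"tx": 0,"ty": 0,"tz": 0,"fingers": 0.2}
    - {"ax": 0,"ay": 0,"az": 0,"tx": 0,"ty": 0,"tz": 0,"fingers": 0.2}
    - {"ax": 0,"ay": 0,"az": 0,"tx": 0,"ty": 0,"tz": 0,"fingers": 0.2}
    - {"ax": 0,"ay": 0,"az": 0,"tx": 0,"ty": 0,"tz": 30,"fingers": 0.2}
    - {"ax": 0,"ay": 0,"az": 0,"tx": 0,"ty": 0,"tz": 35,"fingers": 0.2}
    - {"ax": 0,"ay": 0,"az": 0,"tx": 0,"ty": 0,"tz": 35,"fingers": 0.2}
    - {"ax": 0,"ay": 0,"az": 0,"tx": 0,"ty": 0,"tz": 0,"fingers": 1}
    - {"ax": 0,"ay": 0,"az": 0,"tx": 0,"ty": 0,"tz": 0,"fingers": 1}

```text
time_s: 6.43
tcp_pos: [0.5223, 0.0071, 0.2092]
orientation: [0.002, 0.631, 0.776, 0.002]
wrist_force: [-0.0, -0.7, -0.5]
grip_width: 0.0736
gripper_force: 0.0
```

```bash
python3 - <<'E'
from h import *
import pickle
st()
d=save('wrist','wrist6.png'); pickle.dump({'w':d,'side':save('side','side6.png'),'scene':save('scene','scene6.png')},open('D6.pkl','wb'))
a=.205;R=np.array([[np.cos(a),-np.sin(a)],[np.sin(a),np.cos(a)]])
C=np.array([.521,.0079])
Q=lambda x,y,z:[*(C+R@np.array([x,y])),z]
# expected plate/knuckle pixels vs image corners
g=cv2.cvtColor(d['img'],cv2.COLOR_RGB2GRAY)
for z in (.096,):
  p=proj(d,[Q(x,y,z) for x,y in((-.072,.09),(.072,.09))]); print(p.round(1))
  s=cv2.cornerSubPix(g,p.astype(np.float32).reshape(-1,1,2),(9,9),(-1,-1),(3,50,.01)).reshape(-1,2);print(s.round(1)); P=onz(d,s,z)[:,:2];print(P, [(P[i]-R@np.array(r)).round(4) for i,r in enumerate(((-.072,.09),(.072,.09)))])
E
```

```text
6.43 tcp [522.3   7.1 209.2] yaw 0.2049 z [ 4.5e-03  3.0e-04 -1.0e+00] F [-0.  -0.7 -0.5] T [ 0.02  0.05 -0.05] w 0.0736 0.0
[[165.3  76.5]
 [382.5  76.5]]
[[165.   75.7]
 [381.   75.5]]
[[0.43192715 0.08186609]
 [0.572071   0.11104269]] [array([0.5207, 0.0084]), array([0.5199, 0.0083])]
```

The lid is seated: its corners project within about 1 px of the expected place. Now to the rod.

Emit:
move_arm:
  steps:
    - {"ax": 0,"ay": 0,"az": 0.11,"tx": 9,"ty": 30,"tz": 3,"fingers": 1}
    - {"ax": 0,"ay": 0,"az": 0.11,"tx": 9,"ty": 34,"tz": 3,"fingers": 1}
    - {"ax": 0,"ay": 0,"az": 0.11,"tx": 9,"ty": 34,"tz": 3,"fingers": 1}
    - {"ax": 0,"ay": 0,"az": 0.11,"tx": 9,"ty": 34,"tz": 3,"fingers": 1}
    - {"ax": 0,"ay": 0,"az": 0.11,"tx": 9,"ty": 34,"tz": 3,"fingers": 1}
    - {"ax": 0,"ay": 0,"az": 0.11,"tx": 9,"ty": 34,"tz": 3,"fingers": 1}
    - {"ax": 0,"ay": 0,"az": 0.11,"tx": 9,"ty": 34,"tz": 0,"fingers": 1}
    - {"ax": 0,"ay": 0,"az": 0.11,"tx": 9,"ty": 34,"tz": 0,"fingers": 1}
    - {"ax": 0,"ay": 0,"az": 0.11,"tx": 9,"ty": 34,"tz": 0,"fingers": 1}
    - {"ax": 0,"ay": 0,"az": 0.11,"tx": 9,"ty": 34,"tz": 0,"fingers": 1}

```text
time_s: 7.42
tcp_pos: [0.6106, 0.3442, 0.223]
orientation: [-0.001, 0.13, 0.992, -0.001]
wrist_force: [0.7, 0.4, -0.6]
grip_width: 0.0853
gripper_force: 0.0
```

Emit:
move_arm:
  steps:
    - {"ax": 0,"ay": 0,"az": 0.11,"tx": 3,"ty": 21,"tz": 0,"fingers": 1}
    - {"ax": 0,"ay": 0,"az": 0.11,"tx": 0,"ty": 0,"tz": 0,"fingers": 1}
    - {"ax": 0,"ay": 0,"az": 0.11,"tx": 0,"ty": 0,"tz": 0,"fingers": 1}
    - {"ax": 0,"ay": 0,"az": 0.11,"tx": 0,"ty": 0,"tz": 0,"fingers": 1}
    - {"ax": 0,"ay": 0,"az": 0.11,"tx": 0,"ty": 0,"tz": 0,"fingers": 1}
    - {"ax": 0,"ay": 0,"az": 0.08,"tx": 0,"ty": 0,"tz": 0,"fingers": 1}
    - {"ax": 0,"ay": 0,"az": 0,"tx": 0,"ty": 0,"tz": 0,"fingers": 1}
    - {"ax": 0,"ay": 0,"az": 0,"tx": 0,"ty": 0,"tz": 0,"fingers": 1}

```text
time_s: 8.08
tcp_pos: [0.6136, 0.3636, 0.2234]
orientation: [-0.001, -0.18, 0.984, -0.0]
wrist_force: [-0.3, -0.1, -0.1]
grip_width: 0.0856
gripper_force: 0.0
```

```bash
python3 - <<'E'
from h import *
import pickle
st()
d=save('wrist','wrist7.png'); pickle.dump(d,open('D7.pkl','wb'))
h=cv2.cvtColor(d['img'],cv2.COLOR_RGB2HSV)
print(proj(d,[[.587,.353,.045],[.42,.29,.045]]))
m=(h[:,:,2]<60).astype('uint8'); n,l,s,c=cv2.connectedComponentsWithStats(m)
print([(s[i].tolist(),c[i].round().tolist()) for i in range(1,n) if s[i,4]>150])
m=((h[:,:,1]<60)&(h[:,:,2]>80)).astype('uint8'); n,l,s,c=cv2.connectedComponentsWithStats(m)
print([(s[i].tolist(),c[i].round().tolist()) for i in range(1,n) if s[i,4]>100])
E
```

```text
8.08 tcp [613.6 363.6 223.4] yaw 1.9324 z [-0.0025 -0.001  -1.    ] F [-0.3 -0.1 -0.1] T [0.02 0.   0.01] w 0.0856 0.0
[[275.34635859 156.95369229]
 [275.388318   -76.73477377]]
[([267, 140, 20, 50, 867], [276.0, 165.0]), ([0, 277, 560, 143, 33736], [271.0, 376.0])]
[([0, 0, 42, 45, 1787], [21.0, 21.0]), ([265, 0, 25, 141, 1391], [279.0, 74.0]), ([454, 13, 106, 299, 16615], [523.0, 185.0]), ([0, 178, 48, 109, 3665], [21.0, 229.0]), ([110, 219, 128, 122, 10157], [176.0, 274.0]), ([392, 277, 51, 64, 924], [419.0, 308.0])]
```

```bash
python3 - <<'E'
from h import *
import pickle
d=pickle.load(open('D7.pkl','rb'))
h=cv2.cvtColor(d['img'],cv2.COLOR_RGB2HSV)
b=(h[:,:,2]<60); s=((h[:,:,1]<60)&(h[:,:,2]>80))
for v in list(range(0,141,12))+list(range(120,194,5)):
    f=lambda m:(lambda x:(x.min()+255 if 0 else int(x.min())+255,int(x.max())+255) if len(x) else None)(np.where(m[v,255:300])[0])
    print(v,'dark',f(b),'steel',f(s),h[v,276].tolist())
E
```

```text
0 dark None steel (278, 287) [13, 146, 141]
12 dark None steel (278, 286) [13, 146, 141]
24 dark None steel (277, 286) [13, 130, 137]
36 dark None steel (277, 285) [12, 86, 136]
48 dark None steel (276, 285) [11, 52, 138]
60 dark None steel (276, 284) [10, 37, 143]
72 dark None steel (275, 284) [15, 14, 144]
84 dark None steel (275, 283) [11, 13, 152]
96 dark None steel (274, 283) [13, 12, 155]
108 dark None steel (274, 282) [9, 11, 160]
120 dark None steel (274, 282) [9, 11, 164]
132 dark None steel (273, 281) [15, 13, 163]
120 dark None steel (274, 282) [9, 11, 164]
125 dark None steel (274, 281) [17, 14, 163]
130 dark None steel (273, 281) [9, 11, 163]
135 dark None steel (266, 288) [13, 12, 143]
140 dark (269, 271) steel (273, 287) [15, 14, 112]
145 dark (268, 286) steel None [150, 12, 41]
150 dark (268, 285) steel None [0, 0, 41]
155 dark (268, 285) steel None [150, 12, 42]
160 dark (268, 285) steel None [150, 6, 42]
165 dark (268, 285) steel None [150, 12, 41]
170 dark (268, 284) steel None [165, 12, 43]
175 dark (267, 284) steel None [150, 6, 40]
180 dark (267, 284) steel None [160, 19, 41]
185 dark (267, 284) steel None [160, 19, 41]
190 dark None steel None [73, 88, 84]
```

```bash
python3 - <<'E'
from h import *
import pickle
d=pickle.load(open('D7.pkl','rb'))
f=onz(d,[(276,189.7),(277,144)],.053)
r=onz(d,[(283,0),(277.3,130)],.045+.003)
print(f,r); u=r[1]-r[0]; print('yaw',np.arctan2(u[1],u[0]), 'len',np.linalg.norm(f[0]-f[1]))
u/=np.linalg.norm(u); print('centre',f[0]-.022*u, 'grip', f[0]-.018*u)
E
```

```text
[[0.61264534 0.36332046 0.053     ]
 [0.57510578 0.35003918 0.053     ]] [[0.46887136 0.31483693 0.048     ]
 [0.5644451  0.34628017 0.048     ]]
yaw 0.31784060736367353 len 0.03981973324551554
centre [0.59174727 0.3564451  0.053     ] grip [0.59554691 0.35769517 0.053     ]
```

Emit:
move_arm:
  steps:
    - {"ax": 0,"ay": 0,"az": -0.042,"tx": -9,"ty": -3,"tz": -30,"fingers": 1}
    - {"ax": 0,"ay": 0,"az": 0,"tx": -9,"ty": -3,"tz": -35,"fingers": 1}
    - {"ax": 0,"ay": 0,"az": 0,"tx": 0,"ty": 0,"tz": -35,"fingers": 0.2}
    - {"ax": 0,"ay": 0,"az": 0,"tx": 0,"ty": 0,"tz": -20,"fingers": 0.2}
    - {"ax": 0,"ay": 0,"az": 0,"tx": 0,"ty": 0,"tz": 0,"fingers": 0.2}
    - {"ax": 0,"ay": 0,"az": 0,"tx": 0,"ty": 0,"tz": 0,"fingers": 0.2}

```text
time_s: 8.63
tcp_pos: [0.5954, 0.3576, 0.1043]
orientation: [-0.001, -0.16, 0.987, -0.0]
wrist_force: [0.2, -0.4, 0.6]
grip_width: 0.0512
gripper_force: 0.0
```

```bash
python3 - <<'E'
from h import *
import pickle
st()
d=save('wrist','wrist8.png'); pickle.dump(d,open('D8.pkl','wb')); st()
h=cv2.cvtColor(d['img'],cv2.COLOR_RGB2HSV)
b=(h[:,:,2]<60); s=((h[:,:,1]<60)&(h[:,:,2]>80))
print(proj(d,[[.5955,.357,.053],[.5747,.35,.053],[.6126,.363,.053]]).round())
f=lambda m,v:(lambda x:(int(x.min())+240,int(x.max())+240) if len(x) else None)(np.where(m[v,240:312])[0])
for v in range(0,300,15): print(v,f(b,v),f(s,v))
E
```

```text
8.63 tcp [595.4 357.6 104.3] yaw 1.8916 z [-0.0022 -0.0013 -1.    ] F [ 0.2 -0.4  0.6] T [ 0.01 -0.02  0.01] w 0.0512 0.0
8.68 tcp [596.4 358.5 106.1] yaw 1.8919 z [ 4.e-04  7.e-04 -1.e+00] F [ 0.4 -0.1  0.7] T [-0.   -0.08  0.  ] w 0.0509 0.0
[[275. 240.]
 [274. 202.]
 [275. 269.]]
0 None (267, 281)
15 None (267, 281)
30 None (267, 281)
45 None (267, 281)
60 None (267, 281)
75 None (267, 281)
90 None (267, 281)
105 None (267, 281)
120 None (267, 281)
135 None (267, 281)
150 None (268, 281)
165 None (268, 280)
180 None (267, 281)
195 None (259, 290)
210 (262, 288) None
225 (262, 288) None
240 (262, 287) None
255 (262, 287) None
270 None None
285 None None
```

Emit:
move_arm:
  squeeze: 80
  steps:
    - {"ax": 0,"ay": 0,"az": 0,"tx": 0,"ty": 0,"tz": -30,"fingers": 0.2}
    - {"ax": 0,"ay": 0,"az": 0,"tx": 0,"ty": 0,"tz": -30,"fingers": 0.2}
    - {"ax": 0,"ay": 0,"az": 0,"tx": 0,"ty": 0,"tz": -19,"fingers": 0.2}
    - {"ax": 0,"ay": 0,"az": 0,"tx": 0,"ty": 0,"tz": 0,"fingers": 0.2}
    - {"ax": 0,"ay": 0,"az": 0,"tx": 0,"ty": 0,"tz": 0,"fingers": -0.4}
    - {"ax": 0,"ay": 0,"az": 0,"tx": 0,"ty": 0,"tz": 0,"fingers": -1}
    - {"ax": 0,"ay": 0,"az": 0,"tx": 0,"ty": 0,"tz": 0,"fingers": -1}
    - {"ax": 0,"ay": 0,"az": 0,"tx": 0,"ty": 0,"tz": 0,"fingers": -1}
    - {"ax": 0,"ay": 0,"az": 0,"tx": 0,"ty": 0,"tz": 0,"fingers": -1}
    - {"ax": 0,"ay": 0,"az": 0,"tx": 0,"ty": 0,"tz": 0,"fingers": -1}

```text
time_s: 9.52
tcp_pos: [0.5975, 0.3583, 0.0281]
orientation: [0.002, -0.16, 0.987, 0.0]
wrist_force: [2.6, -0.8, 6.0]
grip_width: 0.0123
gripper_force: 78.7
```

```bash
python3 - <<'E'
from h import *
st()
E
```

```text
9.52 tcp [597.5 358.3  28.1] yaw 1.8925 z [ 0.003   0.0013 -1.    ] F [ 2.6 -0.8  6. ] T [-0.36 -0.22  0.11] w 0.0123 78.7
```

Emit:
move_arm:
  steps:
    - {"ax": 0,"ay": 0,"az": 0,"tx": 0,"ty": 0,"tz": 10,"fingers": -1}
    - {"ax": 0,"ay": 0,"az": 0,"tx": 0,"ty": 0,"tz": 30,"fingers": -1}
    - {"ax": 0,"ay": 0,"az": 0,"tx": 0,"ty": 0,"tz": 35,"fingers": -1}
    - {"ax": 0,"ay": 0,"az": 0,"tx": 0,"ty": 0,"tz": 35,"fingers": -1}
    - {"ax": 0,"ay": 0,"az": 0,"tx": 0,"ty": 0,"tz": 35,"fingers": -1}
    - {"ax": 0,"ay": 0,"az": 0,"tx": 0,"ty": 0,"tz": 35,"fingers": -1}
    - {"ax": 0,"ay": 0,"az": 0,"tx": -2,"ty": -20,"tz": 10,"fingers": -1}
    - {"ax": 0,"ay": 0,"az": 0,"tx": -4,"ty": -33,"tz": 0,"fingers": -1}
    - {"ax": 0,"ay": 0,"az": 0,"tx": -5,"ty": -35,"tz": 0,"fingers": -1}
    - {"ax": 0,"ay": 0,"az": 0,"tx": -5,"ty": -35,"tz": 0,"fingers": -1}

```text
time_s: 10.35
tcp_pos: [0.5789, 0.2344, 0.2169]
orientation: [-0.0, -0.161, 0.987, 0.0]
wrist_force: [0.4, -0.2, -1.3]
grip_width: 0.0127
gripper_force: 77.9
```

Emit:
move_arm:
  steps:
    - {"ax": 0,"ay": 0,"az": -0.1,"tx": -5,"ty": -35,"tz": 0,"fingers": -1}
    - {"ax": 0,"ay": 0,"az": -0.11,"tx": -5,"ty": -35,"tz": 0,"fingers": -1}
    - {"ax": 0,"ay": 0,"az": -0.11,"tx": -5,"ty": -35,"tz": 0,"fingers": -1}
    - {"ax": 0,"ay": 0,"az": -0.11,"tx": -5,"ty": -35,"tz": 0,"fingers": -1}
    - {"ax": 0,"ay": 0,"az": -0.11,"tx": -5,"ty": -35,"tz": 0,"fingers": -1}
    - {"ax": 0,"ay": 0,"az": -0.11,"tx": -5,"ty": -35,"tz": 0,"fingers": -1}
    - {"ax": 0,"ay": 0,"az": -0.11,"tx": -5,"ty": -35,"tz": 0,"fingers": -1}
    - {"ax": 0,"ay": 0,"az": -0.11,"tx": -5,"ty": -35,"tz": 0,"fingers": -1}
    - {"ax": 0,"ay": 0,"az": -0.11,"tx": -5,"ty": -35,"tz": 0,"fingers": -1}
    - {"ax": 0,"ay": 0,"az": -0.11,"tx": -5,"ty": -35,"tz": 0,"fingers": -1}

```text
time_s: 11.18
tcp_pos: [0.5292, -0.1159, 0.2169]
orientation: [-0.0, 0.377, 0.926, 0.0]
wrist_force: [0.4, -0.1, -0.5]
grip_width: 0.013
gripper_force: 77.9
```

Emit:
move_arm:
  steps:
    - {"ax": 0,"ay": 0,"az": -0.11,"tx": -5,"ty": -35,"tz": 0,"fingers": -1}
    - {"ax": 0,"ay": 0,"az": -0.11,"tx": -5,"ty": -35,"tz": 0,"fingers": -1}
    - {"ax": 0,"ay": 0,"az": -0.11,"tx": -5,"ty": -35,"tz": 0,"fingers": -1}
    - {"ax": 0,"ay": 0,"az": -0.11,"tx": -5,"ty": -35,"tz": 0,"fingers": -1}
    - {"ax": 0,"ay": 0,"az": -0.11,"tx": -5,"ty": -35,"tz": 0,"fingers": -1}
    - {"ax": 0,"ay": 0,"az": -0.047,"tx": -5,"ty": -20,"tz": 0,"fingers": -1}
    - {"ax": 0,"ay": 0,"az": 0,"tx": 0,"ty": 0,"tz": 0,"fingers": -1}
    - {"ax": 0,"ay": 0,"az": 0,"tx": 0,"ty": 0,"tz": 0,"fingers": -1}

```text
time_s: 11.85
tcp_pos: [0.4995, -0.3102, 0.2163]
orientation: [-0.0, 0.631, 0.776, 0.0]
wrist_force: [0.6, 0.9, -0.9]
grip_width: 0.0126
gripper_force: 77.9
```

```bash
python3 - <<'E'
from h import *
import pickle
st()
D={n:save(n,n+'9.png') for n in('scene','side','wrist')}; pickle.dump(D,open('D9.pkl','wb'));st()
E
```

```text
11.85 tcp [ 499.5 -310.2  216.3] yaw 0.2055 z [-2.e-04  9.e-04 -1.e+00] F [ 0.6  0.9 -0.9] T [ 0.01 -0.01 -0.04] w 0.0126 77.9
12.0 tcp [ 500.7 -307.8  216.3] yaw 0.2098 z [ 3.0e-04  1.4e-03 -1.0e+00] F [ 0.7  0.5 -0.3] T [-0.05 -0.01  0.01] w 0.0124 77.9
```

```bash
python3 - <<'E'
from h import *
import pickle
D=pickle.load(open('D9.pkl','rb')); w=D['wrist']
t=np.array([.500,-.309,.2163]); a=.207; v=np.array([-np.sin(a),np.cos(a),0])
pts=[t+v*s+[0,0,.0169] for s in(.032,.08,.12,.16,.195,.204)]
for n in D: print(n,proj(D[n],pts).round().tolist())
h=cv2.cvtColor(w['img'],cv2.COLOR_RGB2HSV); m=((h[:,:,1]<70)&(h[:,:,2]>70))
for v_ in range(0,300,20):
  x=np.where(m[v_,240:315])[0]; print(v_,(x.min()+240,x.max()+240,len(x)) if len(x) else None)
i=w['img'][:300,130:430]
j=D['side']['img'][150:330,170:410]
cv2.imwrite('pics/m9.png',np.hstack([i,cv2.resize(j,(400,300),interpolation=2)])[:,:,::-1])
E
```

```text
scene [[154.0, 161.0], [177.0, 155.0], [196.0, 150.0], [213.0, 145.0], [228.0, 141.0], [232.0, 140.0]]
side [[334.0, 208.0], [315.0, 200.0], [300.0, 193.0], [286.0, 187.0], [275.0, 182.0], [272.0, 181.0]]
wrist [[276.0, 228.0], [276.0, 89.0], [276.0, -49.0], [277.0, -203.0], [277.0, -337.0], [277.0, -367.0]]
0 (np.int64(261), np.int64(286), 26)
20 (np.int64(261), np.int64(286), 26)
40 (np.int64(261), np.int64(286), 26)
60 (np.int64(261), np.int64(286), 26)
80 (np.int64(262), np.int64(286), 25)
100 (np.int64(262), np.int64(286), 25)
120 (np.int64(263), np.int64(286), 24)
140 (np.int64(263), np.int64(286), 24)
160 (np.int64(263), np.int64(286), 24)
180 (np.int64(264), np.int64(286), 23)
200 (np.int64(264), np.int64(286), 23)
220 (np.int64(255), np.int64(296), 42)
240 (np.int64(250), np.int64(300), 51)
260 None
280 (np.int64(241), np.int64(311), 30)
```

```bash
cat >> h.py <<'E'
def rodprof(d,t,a,S,dz=.0169,half=9):
    """offset (px) of the bright ridge from the expected rod axis, at distances S ahead of TCP; normal direction given"""
    v=np.array([-np.sin(a),np.cos(a),0]); g=cv2.cvtColor(d['img'],cv2.COLOR_RGB2HSV).astype(np.float32)
    for s in S:
        p=t+v*s+[0,0,dz]; u0,u1=proj(d,[p,p+v*.005]); n=np.array([-(u1-u0)[1],(u1-u0)[0]]);n/=np.linalg.norm(n)
        ks=np.arange(-half,half+1); q=(u0+ks[:,None]*n).astype(np.float32)
        pr=cv2.remap(g[:,:,1],q[:,0],q[:,1],1).ravel().astype(int)
        mmpx=np.linalg.norm(proj(d,[p+[0,0,.001]])[0]-u0)
        print(round(s,3),u0.round(1),n.round(2),'px/mm z',mmpx.round(2),pr.tolist())
E
python3 - <<'E'
from h import *
import pickle
D=pickle.load(open('D9.pkl','rb'))
for n in('scene','side'): print(n);rodprof(D[n],np.array([.500,-.309,.2163]),.207,(.06,.09,.12,.15,.18,.192,.2,.206,.212))
E
```

```text
scene
0.06 [167.8 157.7] [0.27 0.96] px/mm z 0.43 [85, 88, 89, 87, 86, 89, 86, 28, 8, 10, 8, 37, 78, 93, 92, 89, 92, 92, 88]
0.09 [181.9 153.7] [0.27 0.96] px/mm z 0.42 [91, 88, 81, 85, 90, 82, 84, 23, 7, 6, 6, 44, 79, 89, 91, 91, 92, 94, 93]
0.12 [195.7 149.9] [0.27 0.96] px/mm z 0.42 [84, 87, 88, 89, 83, 92, 87, 14, 7, 6, 8, 47, 81, 89, 91, 92, 92, 91, 91]
0.15 [209.  146.1] [0.27 0.96] px/mm z 0.41 [49, 46, 51, 67, 78, 89, 75, 24, 6, 6, 11, 46, 90, 92, 90, 91, 91, 92, 93]
0.18 [222.  142.5] [0.27 0.96] px/mm z 0.41 [59, 55, 56, 55, 54, 52, 46, 23, 11, 10, 13, 33, 53, 47, 42, 64, 88, 88, 88]
0.192 [227.1 141.1] [0.27 0.96] px/mm z 0.41 [57, 58, 57, 55, 54, 54, 48, 24, 10, 5, 11, 40, 58, 54, 56, 53, 34, 67, 89]
0.2 [230.4 140.1] [0.27 0.96] px/mm z 0.41 [45, 50, 51, 55, 61, 61, 55, 44, 25, 28, 39, 54, 59, 54, 56, 55, 49, 35, 67]
0.206 [232.9 139.4] [0.27 0.96] px/mm z 0.41 [48, 50, 61, 59, 51, 48, 47, 52, 57, 53, 55, 60, 61, 56, 56, 54, 53, 51, 39]
0.212 [235.4 138.8] [0.27 0.96] px/mm z 0.4 [52, 49, 56, 54, 49, 54, 47, 47, 57, 54, 55, 59, 59, 57, 58, 57, 54, 56, 48]
side
0.06 [322.
[... 396 characters left out ...]
 z 0.43 [37, 63, 54, 57, 63, 55, 42, 30, 16, 8, 14, 22, 42, 59, 68, 66, 64, 67, 68]
0.18 [279.5 184.3] [ 0.4  -0.92] px/mm z 0.43 [33, 54, 60, 64, 62, 55, 47, 14, 13, 16, 11, 14, 21, 22, 21, 21, 24, 23, 23]
0.192 [275.6 182.5] [ 0.4  -0.92] px/mm z 0.42 [28, 51, 53, 53, 42, 32, 21, 12, 14, 12, 15, 19, 25, 29, 20, 25, 21, 24, 23]
0.2 [272.9 181.4] [ 0.4  -0.92] px/mm z 0.42 [33, 47, 51, 52, 36, 19, 24, 19, 15, 14, 17, 20, 18, 20, 21, 21, 26, 24, 25]
0.206 [271.  180.5] [ 0.4  -0.92] px/mm z 0.42 [32, 50, 44, 40, 35, 16, 19, 24, 25, 26, 23, 23, 19, 21, 22, 23, 21, 24, 23]
0.212 [269.1 179.7] [ 0.4  -0.92] px/mm z 0.42 [27, 53, 59, 49, 32, 26, 21, 20, 24, 24, 23, 21, 27, 21, 24, 23, 24, 23, 23]
```

Emit:
move_arm:
  steps:
    - {"ax": 0,"ay": 0,"az": -0.004,"tx": -1,"ty": -6,"tz": -30,"fingers": -1}
    - {"ax": 0,"ay": 0,"az": 0,"tx": 0,"ty": 0,"tz": -35,"fingers": -1}
    - {"ax": 0,"ay": 0,"az": 0,"tx": 0,"ty": 0,"tz": -35,"fingers": -1}
    - {"ax": 0,"ay": 0,"az": 0,"tx": 0,"ty": 0,"tz": -30,"fingers": -1}
    - {"ax": 0,"ay": 0,"az": 0,"tx": 0,"ty": 0,"tz": -10,"fingers": -1}
    - {"ax": 0,"ay": 0,"az": 0,"tx": 0,"ty": 0,"tz": 0,"fingers": -1}
    - {"ax": 0,"ay": 0,"az": 0,"tx": 0,"ty": 0,"tz": 0,"fingers": -1}

```text
time_s: 12.58
tcp_pos: [0.4998, -0.3153, 0.0771]
orientation: [0.0, 0.632, 0.775, 0.0]
wrist_force: [-0.3, -0.3, 0.9]
grip_width: 0.0123
gripper_force: 78.0
```

```bash
python3 - <<'E'
from h import *
import pickle
st()
D={n:save(n,n+'10.png') for n in('scene','side','wrist')}; pickle.dump(D,open('D10.pkl','wb'));st()
t=robot.get_obs()['tcp_pos']
for n in('scene','side'):
  print(n);rodprof(D[n],np.array([.4985,-.3145,.0765]),.204,(.06,.1,.14,.17,.19,.2,.205))
  print('mouth',proj(D[n],[[.4515,-.086,.093]]))
s=D['side']; u=proj(s,[[.4515,-.086,.093]])[0].astype(int); x0,y0=u-[55,45]
c=proj(D['scene'],[[.4515,-.086,.093]])[0].astype(int); x1,y1=c-[55,45]
f=lambda i,x,y:cv2.resize(i[y:y+90,max(x,0):x+100],(400,360),interpolation=2)
print(x0,y0,x1,y1)
cv2.imwrite('pics/m10.png',np.hstack([f(s['img'],x0,y0),f(D['scene']['img'],x1,y1)])[:,:,::-1])
E
```

```text
12.58 tcp [ 499.8 -315.3   77.1] yaw 0.2037 z [ 4.e-04  3.e-04 -1.e+00] F [-0.3 -0.3  0.9] T [-0.03 -0.03 -0.  ] w 0.0123 78.0
12.73 tcp [ 500.5 -316.5   78.5] yaw 0.2025 z [ 0.0032 -0.0016 -1.    ] F [ 0.2 -0.3 -0.1] T [-0.08 -0.05  0.05] w 0.0126 78.0
scene
0.06 [176.6 210.6] [0.32 0.95] px/mm z 0.35 [90, 90, 90, 86, 86, 88, 88, 54, 14, 6, 9, 40, 80, 86, 88, 88, 90, 88, 87]
0.1 [193.4 205. ] [0.32 0.95] px/mm z 0.34 [92, 86, 88, 93, 88, 89, 87, 58, 8, 8, 5, 44, 86, 89, 88, 88, 88, 89, 88]
0.14 [209.6 199.5] [0.32 0.95] px/mm z 0.34 [88, 88, 90, 87, 91, 91, 89, 42, 10, 8, 9, 42, 82, 85, 88, 91, 92, 89, 90]
0.17 [221.4 195.6] [0.32 0.95] px/mm z 0.34 [80, 81, 85, 86, 88, 89, 90, 40, 8, 7, 9, 41, 81, 84, 79, 81, 80, 85, 83]
0.19 [229.2 193. ] [0.32 0.95] px/mm z 0.34 [95, 93, 74, 63, 76, 79, 77, 64, 30, 6, 23, 82, 89, 88, 88, 87, 88, 89, 92]
0.2 [233.  191.7] [0.32 0.95] px/mm z 0.34 [91, 91, 95, 78, 63, 88, 92, 90, 25, 7, 57, 83, 87, 87, 88, 88, 87, 87, 89]
0.205 [234.9 191.1] [0.32 0.95] px/mm z 0.34 [95, 95, 88, 68, 74, 87, 87, 87, 87, 90, 92, 87, 86, 88, 87, 84, 83, 89, 89]
mouth 
[... 246 characters left out ...]
, 12, 23, 59, 91, 89, 90, 90, 90]
0.14 [292.3 248.2] [ 0.48 -0.88] px/mm z 0.38 [18, 21, 20, 21, 22, 20, 20, 19, 18, 10, 15, 12, 17, 21, 21, 21, 19, 22, 24]
0.17 [282.6 242.9] [ 0.48 -0.88] px/mm z 0.38 [22, 25, 22, 20, 20, 19, 20, 21, 18, 12, 10, 15, 20, 22, 23, 23, 19, 19, 20]
0.19 [276.4 239.5] [ 0.48 -0.88] px/mm z 0.37 [23, 21, 20, 21, 21, 19, 25, 21, 18, 14, 13, 14, 18, 24, 24, 24, 22, 22, 22]
0.2 [273.3 237.8] [ 0.48 -0.88] px/mm z 0.37 [21, 22, 21, 22, 26, 22, 23, 23, 18, 17, 15, 24, 25, 24, 21, 19, 20, 23, 21]
0.205 [271.8 236.9] [ 0.48 -0.88] px/mm z 0.37 [21, 25, 15, 18, 19, 23, 23, 24, 22, 20, 23, 21, 21, 22, 27, 24, 25, 23, 24]
mouth [[263.36167988 232.40351707]]
208 187 190 142
```

View pics/m10.png

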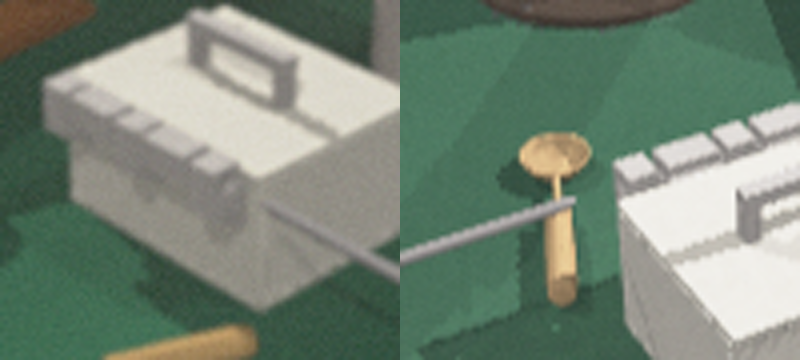

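The side crop shows the rod tip at (268,208), pointing at the end knuckle's bore near (237,190). The scene crop shows the tip at (575,200), in line with the knuckle's end face at (617,180). The lid's knuckles interleave with the bin's. The rod looks about 1 mm too far +x and 1.7 mm high, so I'll trim that and start inserting.

Emit:
move_arm:
  steps:
    - {"ax": 0,"ay": 0,"az": 0,"tx": -1.2,"ty": 0,"tz": -1.6,"fingers": -1}
    - {"ax": 0,"ay": 0,"az": 0,"tx": -2,"ty": 9.8,"tz": 0,"fingers": -1}
    - {"ax": 0,"ay": 0,"az": 0,"tx": -2,"ty": 9.8,"tz": 0,"fingers": -1}
    - {"ax": 0,"ay": 0,"az": 0,"tx": -1.5,"ty": 7,"tz": 0,"fingers": -1}
    - {"ax": 0,"ay": 0,"az": 0,"tx": -1,"ty": 5,"tz": 0,"fingers": -1}
    - {"ax": 0,"ay": 0,"az": 0,"tx": -1,"ty": 5,"tz": 0,"fingers": -1}
    - {"ax": 0,"ay": 0,"az": 0,"tx": -1,"ty": 5,"tz": 0,"fingers": -1}
    - {"ax": 0,"ay": 0,"az": 0,"tx": 0,"ty": 0,"tz": 0,"fingers": -1}
    - {"ax": 0,"ay": 0,"az": 0,"tx": 0,"ty": 0,"tz": 0,"fingers": -1}

```text
time_s: 13.48
tcp_pos: [0.4895, -0.274, 0.0748]
orientation: [0.0, 0.632, 0.775, 0.0]
wrist_force: [0.7, 0.2, -0.4]
grip_width: 0.0128
gripper_force: 78.0
```

```bash
cat >> h.py <<'E'
def along():
    st(); t=robot.get_obs()['tcp_pos']; a=.205; v=np.array([-np.sin(a),np.cos(a)]); x=np.array([np.cos(a),np.sin(a)]); m=np.array([.4515,-.086])
    print('tip past mouth',round(((t[:2]-m)@v+.203)*1e3,1),'lateral',round((t[:2]-m)@x*1e3,1),'rod z',round(t[2]*1e3+16.9,1))
E
python3 -c "
from h import *
along()"
```

```text
13.48 tcp [ 489.5 -274.    74.8] yaw 0.2024 z [ 2.e-04  2.e-04 -1.e+00] F [ 0.7  0.2 -0.4] T [ 0.13 -0.17 -0.13] w 0.0128 78.0
tip past mouth 11.2 lateral -1.1 rod z 91.7
```

Emit:
move_arm:
  steps:
    - {"ax": 0,"ay": 0,"az": 0,"tx": 0.7,"ty": 0,"tz": 0.8,"fingers": -1}
    - {"ax": 0,"ay": 0,"az": 0,"tx": -1,"ty": 5,"tz": 0,"fingers": -1}
    - {"ax": 0,"ay": 0,"az": 0,"tx": -1,"ty": 5,"tz": 0,"fingers": -1}
    - {"ax": 0,"ay": 0,"az": 0,"tx": -1,"ty": 5,"tz": 0,"fingers": -1}
    - {"ax": 0,"ay": 0,"az": 0,"tx": -1,"ty": 5,"tz": 0,"fingers": -1}
    - {"ax": 0,"ay": 0,"az": 0,"tx": 0,"ty": 0,"tz": 0,"fingers": -1}
    - {"ax": 0,"ay": 0,"az": 0,"tx": 0,"ty": 0,"tz": 0,"fingers": -1}

```text
time_s: 14.07
tcp_pos: [0.486, -0.254, 0.0755]
orientation: [-0.0, 0.632, 0.775, 0.0]
wrist_force: [0.0, -0.4, 0.4]
grip_width: 0.0122
gripper_force: 78.0
```

```bash
python3 -c "
from h import *
along()
d=save('scene','s11.png'); t=robot.get_obs()['tcp_pos']; rodprof(d,t,.204,(.12,.15,.165,.17,.175,.18,.19))"
```

```text
14.07 tcp [ 486.  -254.    75.5] yaw 0.2028 z [ 0.  0. -1.] F [ 0.  -0.4  0.4] T [-0.09  0.02  0.  ] w 0.0122 78.0
tip past mouth 31.5 lateral -0.4 rod z 92.4
0.12 [225.9 194.4] [0.32 0.95] px/mm z 0.34 [61, 77, 84, 84, 86, 84, 82, 41, 8, 7, 19, 60, 90, 93, 95, 95, 96, 94, 92]
0.15 [237.3 190.6] [0.32 0.95] px/mm z 0.33 [96, 90, 57, 85, 90, 85, 88, 41, 8, 7, 9, 44, 86, 88, 88, 88, 86, 88, 88]
0.165 [242.9 188.7] [0.32 0.95] px/mm z 0.33 [89, 89, 88, 90, 88, 83, 85, 48, 12, 8, 9, 19, 18, 15, 19, 20, 16, 17, 17]
0.17 [244.8 188.1] [0.32 0.95] px/mm z 0.33 [88, 88, 68, 23, 11, 13, 15, 7, 7, 9, 8, 8, 13, 7, 7, 7, 8, 12, 12]
0.175 [246.6 187.5] [0.32 0.95] px/mm z 0.33 [91, 88, 46, 16, 8, 9, 10, 12, 11, 10, 12, 13, 12, 9, 6, 6, 6, 6, 6]
0.18 [248.5 186.9] [0.32 0.95] px/mm z 0.33 [89, 85, 57, 9, 7, 7, 8, 7, 10, 14, 11, 12, 13, 8, 6, 7, 7, 6, 6]
0.19 [252.1 185.6] [0.32 0.95] px/mm z 0.33 [89, 89, 66, 28, 15, 9, 8, 8, 11, 13, 11, 12, 13, 9, 7, 8, 6, 7, 7]
```

Emit:
move_arm:
  steps:
    - {"ax": 0,"ay": 0,"az": 0,"tx": -1,"ty": 5,"tz": 0.3,"fingers": -1}
    - {"ax": 0,"ay": 0,"az": 0,"tx": -1,"ty": 5,"tz": 0,"fingers": -1}
    - {"ax": 0,"ay": 0,"az": 0,"tx": -1,"ty": 5,"tz": 0,"fingers": -1}
    - {"ax": 0,"ay": 0,"az": 0,"tx": -1,"ty": 5,"tz": 0,"fingers": -1}
    - {"ax": 0,"ay": 0,"az": 0,"tx": -1,"ty": 5,"tz": 0,"fingers": -1}
    - {"ax": 0,"ay": 0,"az": 0,"tx": -1,"ty": 5,"tz": 0,"fingers": -1}
    - {"ax": 0,"ay": 0,"az": 0,"tx": -1,"ty": 5,"tz": 0,"fingers": -1}
    - {"ax": 0,"ay": 0,"az": 0,"tx": -1,"ty": 5,"tz": 0,"fingers": -1}
    - {"ax": 0,"ay": 0,"az": 0,"tx": 0,"ty": 0,"tz": 0,"fingers": -1}

```text
time_s: 14.87
tcp_pos: [0.4779, -0.213, 0.0758]
orientation: [-0.0, 0.632, 0.775, 0.0]
wrist_force: [0.1, 0.8, -0.6]
grip_width: 0.0126
gripper_force: 78.0
```

```bash
python3 -c "
from h import *
along()"
```

```text
14.87 tcp [ 477.9 -213.    75.8] yaw 0.2033 z [-2.e-04  6.e-04 -1.e+00] F [ 0.1  0.8 -0.6] T [-0.01  0.02  0.02] w 0.0126 78.0
tip past mouth 73.2 lateral -0.1 rod z 92.7
```

Sliding freely at 73 mm.

Emit:
move_arm:
  steps:
    - {"ax": 0,"ay": 0,"az": 0,"tx": -1.2,"ty": 5.9,"tz": 0,"fingers": -1}
    - {"ax": 0,"ay": 0,"az": 0,"tx": -1.2,"ty": 5.9,"tz": 0,"fingers": -1}
    - {"ax": 0,"ay": 0,"az": 0,"tx": -1.2,"ty": 5.9,"tz": 0,"fingers": -1}
    - {"ax": 0,"ay": 0,"az": 0,"tx": -1.2,"ty": 5.9,"tz": 0,"fingers": -1}
    - {"ax": 0,"ay": 0,"az": 0,"tx": -1.2,"ty": 5.9,"tz": 0,"fingers": -1}
    - {"ax": 0,"ay": 0,"az": 0,"tx": -1.2,"ty": 5.9,"tz": 0,"fingers": -1}
    - {"ax": 0,"ay": 0,"az": 0,"tx": -1.2,"ty": 5.9,"tz": 0,"fingers": -1}
    - {"ax": 0,"ay": 0,"az": 0,"tx": -1.2,"ty": 5.9,"tz": 0,"fingers": -1}
    - {"ax": 0,"ay": 0,"az": 0,"tx": 0,"ty": 0,"tz": 0,"fingers": -1}

```text
time_s: 15.62
tcp_pos: [0.4682, -0.1657, 0.0758]
orientation: [-0.0, 0.632, 0.775, 0.0]
wrist_force: [-1.0, 0.2, -1.5]
grip_width: 0.0125
gripper_force: 77.9
```

```bash
python3 -c "
from h import *
along()"
```

```text
15.62 tcp [ 468.2 -165.7   75.8] yaw 0.2035 z [-3.e-04  6.e-04 -1.e+00] F [-1.   0.2 -1.5] T [-0.02 -0.01  0.02] w 0.0125 77.9
tip past mouth 121.6 lateral 0.1 rod z 92.7
```

Emit:
move_arm:
  steps:
    - {"ax": 0,"ay": 0,"az": 0,"tx": -1.2,"ty": 5.9,"tz": 0,"fingers": -1}
    - {"ax": 0,"ay": 0,"az": 0,"tx": -1.2,"ty": 5.9,"tz": 0,"fingers": -1}
    - {"ax": 0,"ay": 0,"az": 0,"tx": -1.2,"ty": 5.9,"tz": 0,"fingers": -1}
    - {"ax": 0,"ay": 0,"az": 0,"tx": -1.2,"ty": 5.9,"tz": 0,"fingers": -1}
    - {"ax": 0,"ay": 0,"az": 0,"tx": -1.2,"ty": 5.9,"tz": 0,"fingers": -1}
    - {"ax": 0,"ay": 0,"az": 0,"tx": -1.2,"ty": 5.9,"tz": 0,"fingers": -1}
    - {"ax": 0,"ay": 0,"az": 0,"tx": -0.8,"ty": 3.9,"tz": 0,"fingers": -1}
    - {"ax": 0,"ay": 0,"az": 0,"tx": -0.6,"ty": 2.9,"tz": 0,"fingers": -1}
    - {"ax": 0,"ay": 0,"az": 0,"tx": 0,"ty": 0,"tz": 0,"fingers": -1}

```text
time_s: 16.37
tcp_pos: [0.4597, -0.1243, 0.0758]
orientation: [-0.0, 0.632, 0.775, 0.0]
wrist_force: [-0.3, -0.1, -1.5]
grip_width: 0.0124
gripper_force: 78.0
```

```bash
python3 -c "
from h import *
along()"
```

```text
16.37 tcp [ 459.7 -124.3   75.8] yaw 0.2029 z [-0.e+00  2.e-04 -1.e+00] F [-0.3 -0.1 -1.5] T [-0.03 -0.02 -0.  ] w 0.0124 78.0
tip past mouth 163.8 lateral 0.3 rod z 92.7
```

Emit:
move_arm:
  steps:
    - {"ax": 0,"ay": 0,"az": 0,"tx": -0.4,"ty": 2,"tz": 0,"fingers": -1}
    - {"ax": 0,"ay": 0,"az": 0,"tx": -0.4,"ty": 2,"tz": 0,"fingers": -1}
    - {"ax": 0,"ay": 0,"az": 0,"tx": -0.2,"ty": 1,"tz": 0,"fingers": -1}
    - {"ax": 0,"ay": 0,"az": 0,"tx": -0.2,"ty": 1,"tz": 0,"fingers": -1}
    - {"ax": 0,"ay": 0,"az": 0,"tx": -0.2,"ty": 1,"tz": 0,"fingers": -1}
    - {"ax": 0,"ay": 0,"az": 0,"tx": 0,"ty": 0,"tz": 0,"fingers": -1}

```text
time_s: 16.87
tcp_pos: [0.4583, -0.1179, 0.0758]
orientation: [-0.0, 0.632, 0.775, -0.0]
wrist_force: [0.7, 1.0, -1.2]
grip_width: 0.0123
gripper_force: 78.0
```

```bash
python3 -c "
from h import *
along()"
```

```text
16.87 tcp [ 458.3 -117.9   75.8] yaw 0.2021 z [-1.e-04  0.e+00 -1.e+00] F [ 0.7  1.  -1.2] T [-0.06 -0.04 -0.04] w 0.0123 78.0
tip past mouth 170.4 lateral 0.2 rod z 92.7
```

Emit:
move_arm:
  steps:
    - {"ax": 0,"ay": 0,"az": 0,"tx": -0.2,"ty": 1,"tz": 0,"fingers": -1}
    - {"ax": 0,"ay": 0,"az": 0,"tx": -0.2,"ty": 1,"tz": 0,"fingers": -1}
    - {"ax": 0,"ay": 0,"az": 0,"tx": -0.2,"ty": 1,"tz": 0,"fingers": -1}
    - {"ax": 0,"ay": 0,"az": 0,"tx": 0,"ty": 0,"tz": 0,"fingers": -1}

```text
time_s: 17.2
tcp_pos: [0.4582, -0.1171, 0.076]
orientation: [0.001, 0.633, 0.774, -0.0]
wrist_force: [1.6, -6.4, -3.3]
grip_width: 0.0124
gripper_force: 77.8
```

```bash
python3 -c "
from h import *
along()"
```

```text
17.2 tcp [ 458.2 -117.1   76. ] yaw 0.2004 z [ 0.0013 -0.0022 -1.    ] F [ 1.6 -6.4 -3.3] T [-1.59 -0.27  0.02] w 0.0124 77.8
tip past mouth 171.2 lateral 0.2 rod z 92.9
```

Emit:
move_arm:
  steps:
    - {"ax": 0,"ay": 0,"az": 0,"tx": 0,"ty": 0,"tz": 0,"fingers": -1}
    - {"ax": 0,"ay": 0,"az": 0,"tx": 0.2,"ty": -1,"tz": 0,"fingers": -1}
    - {"ax": 0,"ay": 0,"az": 0,"tx": 0,"ty": 0,"tz": 0,"fingers": -0.5}
    - {"ax": 0,"ay": 0,"az": 0,"tx": 0,"ty": 0,"tz": 0,"fingers": -0.3}
    - {"ax": 0,"ay": 0,"az": 0,"tx": 0,"ty": 0,"tz": 0,"fingers": -0.1}
    - {"ax": 0,"ay": 0,"az": 0,"tx": 0,"ty": 0,"tz": 0,"fingers": 0}
    - {"ax": 0,"ay": 0,"az": 0,"tx": 0,"ty": 0,"tz": 0,"fingers": 0}
    - {"ax": 0,"ay": 0,"az": 0,"tx": 0,"ty": 0,"tz": 15,"fingers": 0}
    - {"ax": 0,"ay": 0,"az": 0,"tx": 0,"ty": 0,"tz": 30,"fingers": 0}
    - {"ax": 0,"ay": 0,"az": 0,"tx": 0,"ty": 0,"tz": 35,"fingers": 0}

```text
time_s: 18.03
tcp_pos: [0.4565, -0.1155, 0.1553]
orientation: [-0.002, 0.632, 0.775, -0.001]
wrist_force: [1.5, -0.2, 0.4]
grip_width: 0.0423
gripper_force: 0.0
```

Emit:
move_arm:
  steps:
    - {"ax": 0,"ay": 0,"az": 0,"tx": 0,"ty": -20,"tz": 35,"fingers": 0}
    - {"ax": 0,"ay": 0,"az": 0,"tx": 0,"ty": -20,"tz": 20,"fingers": 0}
    - {"ax": 0,"ay": 0,"az": 0,"tx": 0,"ty": -20,"tz": 0,"fingers": 0}
    - {"ax": 0,"ay": 0,"az": 0,"tx": 0,"ty": 0,"tz": 0,"fingers": 0}
    - {"ax": 0,"ay": 0,"az": 0,"tx": 0,"ty": 0,"tz": 0,"fingers": 0}

```text
time_s: 18.45
tcp_pos: [0.4577, -0.1768, 0.2109]
orientation: [0.0, 0.633, 0.774, 0.0]
wrist_force: [-0.1, 0.8, -0.1]
grip_width: 0.0427
gripper_force: 0.0
```

```bash
python3 - <<'E'
from h import *
st(); d=save('wrist','w12.png'); s=save('scene','s12.png')
a=.205; v=np.array([-np.sin(a),np.cos(a),0]); m=np.array([.4515,-.086,.093])
print('tip/knuckle end/collar/handle ends px wrist',proj(d,[m+v*k/1e3 for k in(172,156,0,-4,-26,-48)]).round().tolist())
h=cv2.cvtColor(d['img'],cv2.COLOR_RGB2HSV)
k=(h[:,:,2]<60).astype('uint8'); n,l,S,c=cv2.connectedComponentsWithStats(k); print([(S[i].tolist(),c[i].round().tolist()) for i in range(1,n) if S[i,4]>150])
p=proj(d,[m+v*(-.026)+[0,0,.008]])[0]; print('handle top expected',p)
E
```

```text
18.45 tcp [ 457.7 -176.8  210.9] yaw 0.1999 z [ 3.e-04 -1.e-04 -1.e+00] F [-0.1  0.8 -0.1] T [ 0.04  0.01 -0.03] w 0.0427 0.0
tip/knuckle end/collar/handle ends px wrist [[295.0, -229.0], [295.0, -198.0], [294.0, 78.0], [294.0, 84.0], [294.0, 117.0], [294.0, 149.0]]
[([284, 86, 22, 65, 1379], [294.0, 118.0]), ([0, 265, 560, 155, 38735], [277.0, 372.0])]
handle top expected [294.35942683 117.90616076]
```

The handle sits at (294,118), exactly where it should be, and the arm is clear of everything. Handing in.

```bash
python3 -c "
from bench import robot
print(robot.sign_off())"
```

```text
the job is handed in; nothing more can be done
None
```

I put the lid back on the bin, threaded the hinge rod through all five knuckles until its collar stopped against the end knuckle, let go and handed the job in. In the last wrist picture the handle was where it should be; sign-off gave no verdict.

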